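# Set the gift box clasp-out in the packing corner and shut it

### The job

Get the small dark gift box with its lid ajar ready for sealing: turn it and slide it home into the metal packing corner, so that its back lies flush along the long wall with the blue stripe, its end lies flush against the short wall, and the side with the brass clasp faces out, away from the blue-striped wall. Leave its lid fully shut. Do not disturb the tape roll, the black-lidded jar behind the corner or the stamp.

Things in the scene. Friction and masses are not known exactly. Their poses are not given: they have to be found in the camera images.
- gift_box: Small dark lacquered box, loose, about 0.7 kg, lid partly open. Footprint 68 (x) by 108 mm (y); lower part 22 mm high, open, empty, walls 5 mm; 34 mm high when shut (medallion 37). Origin: centre of the underside; z up. Front face at x = -33 mm, hinged back at +35 mm, ends at y = +-54 mm. Starts with its front towards the robot's right. A fixed 0.30 m tall hand press stands to its left.
- box_front (a point): Middle of the lower front face of the gift box, 12 mm up, at its x = -34 mm: the side where the brass clasp comes down when the lid is shut.
- gift_box_lid (a joint): Lid angle, rad: 0 shut, grows as it opens; starts at 0.7 to 1.1. Hinge line along the box's y at x = +36 mm, 22 mm up. Lid 12 mm deep, 70 mm from hinge to free front edge. Hinge friction (0.18 N m, about 2.6 N at the free edge) holds the lid where it is left; the box may slide or tip if the lid is pushed hard sideways.
- lid_edge (a point): Middle of the lid's free front edge, 70 mm from the hinge line, 5 mm above the lid's rim. Here sits the brass clasp, fixed to the lid, 12 mm wide, standing out 4 mm and reaching 11 mm below the rim; it needs no latching.
- corner: Packing corner: low L-shaped aluminium stop fixed to the table, walls 16 mm high, 7 mm thick. Origin: on the table where the gift box's origin lies when home, with all axes parallel. Long wall, blue stripe on top: inner face x = +36 mm, y from -65 to +58 mm. Short wall: inner face y = -54.5 mm, x from -20 to +40 mm. No walls towards -x and +y. A 3 mm high screw flange lies behind the long wall.
- tape_roll: Tan tape roll lying flat, 96 mm across, 48 mm high, to be left alone. Origin: centre of the underside.
- jar: Dark jar with a black screw lid, 59 mm across, 46 mm high, standing behind the packing corner, to be left alone. Origin: centre of the underside.
- stamp: Hand stamp with a dark turned handle on a wooden block, 20 x 32 mm, 54 mm high, to be left alone. Origin: centre of the underside.

How it is judged (in metres and radians):
At the end, for the whole second after the job is handed in: The gift box stands flat and at rest in the packing corner, within 5 mm of its home place and 0.06 rad of square, clasp side away from the blue-striped wall, lid shut (within 0.05 rad); the tape roll, jar and stamp have moved less than 15 mm (x of gift_box in the frame of corner between -0.005 and 0.005 m and y of gift_box in the frame of corner between -0.005 and 0.005 m and x of box_front in the frame of corner below -0.027 m and angle between the x axis of gift_box and the x axis of corner, either way round below 0.06 rad and angle between gift_box's own z axis and vertical below 0.04 rad and height (world z) of gift_box below 0.004 m and value of joint gift_box_lid below 0.05 rad and linear speed of gift_box below 0.01 m/s); the robot touches nothing.
It fails at once if the tape roll is moved more than 15 mm (distance of tape_roll from where it was at the start of the episode above 0.015 m).
It fails at once if the jar is moved more than 15 mm (distance of jar from where it was at the start of the episode above 0.015 m).
It fails at once if the stamp is moved more than 15 mm (distance of stamp from where it was at the start of the episode above 0.015 m).
It also fails if it takes over 72 s, if anything falls off the work surface, if the arm or the gripper's body presses on something with over 40 N, if the wrist force passes 120 N, or if a joint passes its speed limit or range.

### The arm

A 6-joint arm with a two-finger parallel gripper is mounted at the origin on a cart in front of the work surface, level with it; the furniture and walls round the work are solid. World frame = base frame: x ahead of the robot, y to its left, z up, the work surface at z = 0. Lengths are in m, angles in degrees, forces in N, time in s.
With the tool pointing down it reaches from about 0.4 to 0.825 m from the base axis. Payload 7 kg.
Tool frame: the origin (TCP) lies midway between the tips of the shut fingers; the grasp point (between the pads) lies ctrl.tcp_to_grasp behind it (ctrl.tcp_to_grasp is the distance from the TCP to the grasp point, in m); y points along the fingers, z is the direction in which the jaws open and shut, and the axes are right-handed (so a half turn about y gives the same grasp; the last joint's range is limited). The gripper opens to 88 mm and grips with 3 to 60 N. Pads are 19 mm wide; open, the fingers measure 130 mm over their backs; the gripper's body (78 mm by 193 mm) begins 47 mm behind the grasp point.
Start: joints at [89.788, 20.546, 0.682, 0, -70.136, -16.507], TCP at [0.194, 0.646, 0.227] pointing down, gripper open.
Joint ranges: [-176.03, 176.03], [-82.01, 121.73], [-58.28, 71.71], [-173.87, 95.51], [-174.79, -0.11], [-173.66, 173.66]. Speed limits (degrees/s): [136.94, 136.94, 172.46, 180, 180, 180].

### API

Orientations are given as [roll, pitch, yaw] about the fixed x, y, z axes, in that order (R = Rz(yaw) Ry(pitch) Rx(roll)).
In Python, from plant import ctrl, snapshot, silhouettes gives the robot as it stands.
- The arm moves only by the shell command python3 -m pendant 'ROWS'. ROWS is JSON, a list that holds one entry, the list of rows, each a list of 7 numbers: the shift along the tool's x, y, z in cm, then the turn, a rotation vector about the tool's x, y, z in degrees, then the opening, from 0 (shut) to 1 (fully open). In form: [[[x, y, z, rx, ry, rz, hand], ...]]. A call has 1 to 12 rows; each row shifts and turns the commanded pose from where the row before left it, along the tool's axes as they then stand; what a row does not reach is not made up. A row lasts 1/12 s, in which the tool goes at most 41.7 mm and 7.16 degrees, less where a joint would pass 70% of its speed; a pose out of reach is approached as far as the arm can. A call with a gripper value outside its range is refused whole. The fingers move at their own pace and stop on an object; the grip force is fixed at half the most. Time passes only in rows, so rows that do not move let the fingers close. It gives the time, the measured TCP pose, the force and the opening at its end, in the units of the state.
- ctrl.get_obs(): the state, without advancing time (a new reading comes with each control period).
- snapshot(name): name is "side" or "top" or "wrist"; returns a dict with "image" (420x560x3 uint8, red, green, blue), "camera_matrix" (3x3 intrinsics, pixels), "eye" and "orientation" of the camera in the world; the wrist camera has in their place "mount" (4x4, takes a point from camera to tool coordinates, whose origin is the TCP and whose axes are the tool frame's). Camera axes: x right, y down, z forward; pixel columns grow to the right and rows downward; lengths in m; the calibration is good to about 2 mm. A picture is of the moment at which its call begins: read the wrist's pose just before it. There is no depth.
- ctrl.close_job(): hands the job in, once; it reports no verdict.
Trained networks look in a picture, given as the dict that the camera call returned (one of the last four; its "shot" number tells which), for a name from the list of things; names that differ only in an ending like _2 or _b are one class to them, and where a whole thing is asked for, a point or a joint stands for the part that bears it (a point fixed in the world has none). Each returns a list of dicts, best first, with "confidence" (0 to 1); they miss things now and then, are a little off and sometimes report something else, mostly with a low value. They report only what shows in the picture. A call takes as long as a camera call.
- silhouettes(picture, thing): "mask" (420x560 bool, what is visible of it) and "bbox" ([left, top, width, height] in pixels, round what is visible of it).
The state is a dict: "clock": time; "joint_pos": joint angles; "qvel": joint speeds; "tau": joint torques, N m; "tool_pos": TCP position; "orientation": TCP orientation; "force": force on the tool from outside, world axes, zero at the start; "moment": the same for the moment, N m; "opening": finger opening in m.
Only numpy, scipy, OpenCV 4.12 (cv2) and the standard library are available. Lean on these libraries where they do the work, as an engineer would, in place of code of your own. Each camera call takes 0.05 s, during which the arm holds its last target.

## Working session

There is one attempt and no reset: what is moved stays moved. The work goes in short steps, Python scripts to look and compute and a shell command to move; the robot and the scene stay as the last step left them, time stands still between calls to the robot, and variables do not carry over. Pictures are saved under pics/ and viewed, and the job is handed in when it is done.

```bash
ls; mkdir -p pics
python3 - <<'E'
from plant import ctrl, snapshot, silhouettes
import cv2,numpy as np
o=ctrl.get_obs();print(o, ctrl.tcp_to_grasp)
for n in ["side","top","wrist"]:
    s=snapshot(n);cv2.imwrite(f"pics/{n}0.png",s["image"][:,:,::-1])
    print(n,s["camera_matrix"].tolist(),{k:np.array(s[k]).round(4).tolist() for k in s if k in("eye","orientation","mount")})
    for t in ["gift_box","lid_edge","corner","tape_roll","jar","stamp"]:
        print(t,[(round(r["confidence"],2),r["bbox"]) for r in silhouettes(s,t)][:3])
E
```

```text
pics
{'clock': 0.0, 'joint_pos': array([ 8.97891546e+01,  2.05898176e+01,  6.32658551e-01, -2.00841260e-02,
       -7.01342365e+01, -1.65061905e+01]), 'qvel': array([-0.00078086,  0.03933693, -0.07418178, -0.10763049,  0.00910186,
       -0.04156792]), 'tau': array([-1.18912860e-03, -5.82718134e+01,  2.93078935e+01,  6.99760392e+00,
        6.88961009e-03, -1.47287392e-04]), 'tool_pos': array([0.19405388, 0.64599208, 0.22563257]), 'orientation': array([-8.99070063e+01,  7.86744075e-03,  1.63276131e+02]), 'force': array([-0.29743962,  0.34229713,  0.32129458]), 'moment': array([ 0.06032035,  0.02479809, -0.04100129]), 'opening': 0.08768078734638526} 0.0188
side [[393.1598128008375, 0.0, 276.8479589913589], [0.0, 393.1598128008375, 214.39430213933417], [0.0, 0.0, 1.0]] {'eye': [1.1908, 0.1657, 0.5465], 'orientation': [-124.0516, -0.3146, 114.5808]}
gift_box [(0.92, [224.9, 166.1, 52.8, 42.9])]
lid_edge [(0.56, [232.3, 162.4, 42.5, 42.2])]
corner [(0.65, [211.0, 215.4, 42.9, 35.8])]
tape_roll [(0.62, [278.9, 240.5, 46.7, 49.7])]
jar []
stamp [(0.56, [342.0, 246.4, 21.3, 27.7])]
top [[496.1026364135496, 0.0, 274.6093760897017], [0.0, 496.1026364135496, 215.0915282625551], [0.0, 0.0, 1.0]] {'eye': [0.4223, -0.0969, 0.9], 'orientation': [-172.6416, -1.7404, -90.1568]}
gift_box [(0.62, [323.6, 244.2, 62.5, 75.0])]
lid_edge [(0.96, [318.0, 247.4, 61.3, 68.0])]
corner [(0.56, [301.7, 171.4, 60.0, 47.9])]
tape_roll [(0.92, [199.1, 138.6, 53.7, 56.3])]
jar [(0.87, [336.1, 104.6, 32.3, 39.4])]
stamp [(0.71, [165.5, 185.2, 20.0, 15.0])]
wrist [[366.4217253348369, 0.0, 282.10492127447594], [0.0, 366.4217253348369, 210.3342393644245], [0.0, 0.0, 1.0]] {'mount': [[0.0011, 0.9634, 0.2682, -0.0736], [-0.0021, -0.2682, 0.9634, -0.1559], [1.0, -0.0016, 0.0017, 0.0022], [0.0, 0.0, 0.0, 1.0]]}
gift_box []
lid_edge []
corner []
tape_roll []
jar []
stamp []
```

View pics/side0.png

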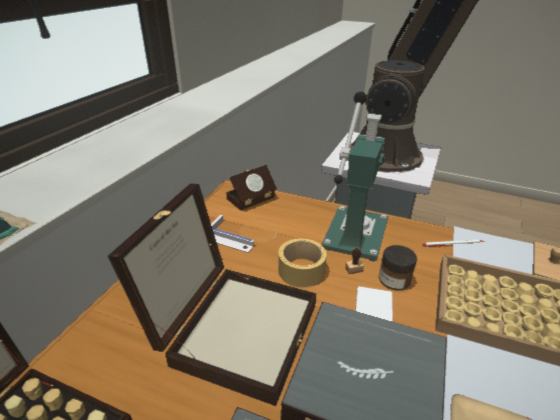

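View pics/top0.png

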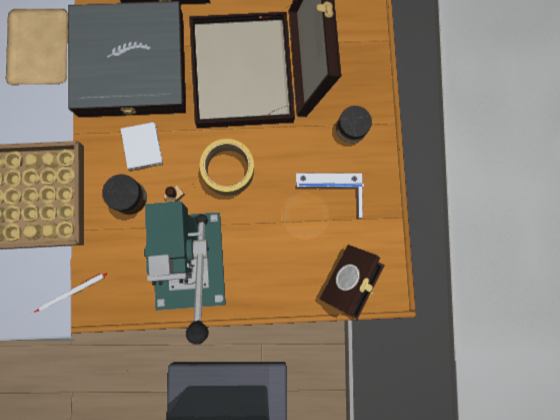

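View pics/wrist0.png

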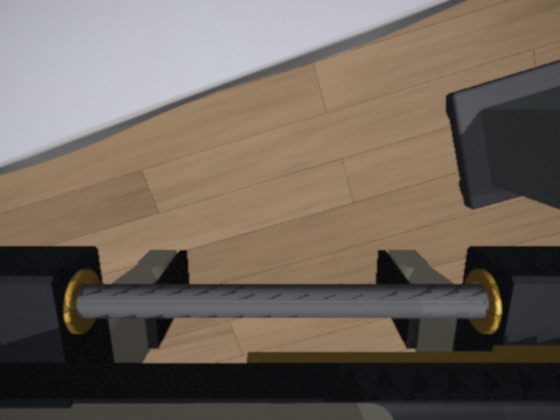

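```bash
cat > h.py <<'E'
import numpy as np,cv2
from scipy.spatial.transform import Rotation as R
from plant import ctrl, snapshot, silhouettes
def rot(o): return R.from_euler("xyz",o,degrees=True).as_matrix()
def campose(s,obs=None):
    if "eye" in s: return rot(s["orientation"]),np.array(s["eye"])
    M=np.array(s["mount"]);Rt=rot(obs["orientation"])
    return Rt@M[:3,:3],Rt@M[:3,3]+obs["tool_pos"]
def ray(s,px,z,obs=None):
    Rc,e=campose(s,obs);K=np.array(s["camera_matrix"])
    px=np.atleast_2d(px).astype(float)
    d=(Rc@np.linalg.inv(K)@np.c_[px,np.ones(len(px))].T).T
    return e+d*((z-e[2])/d[:,2:])
def proj(s,P,obs=None):
    Rc,e=campose(s,obs);K=np.array(s["camera_matrix"])
    q=(np.atleast_2d(P)-e)@Rc;q=q@K.T
    return q[:,:2]/q[:,2:]
E
python3 - <<'E'
from h import *
s=snapshot("top")
im=s["image"][:,:,::-1]
c=cv2.resize(im[150:330,280:430],None,fx=4,fy=4,interpolation=cv2.INTER_CUBIC)
cv2.imwrite("pics/t1.png",c[:,:600][:600]);cv2.imwrite("pics/t2.png",c[360:,:])
for n,z in [("tape_roll",.048),("jar",.046),("stamp",.02),("corner",.01),("gift_box",.02)]:
    for r in silhouettes(s,n)[:2]:
        cs=max(cv2.findContours(r["mask"].astype(np.uint8),0,2)[0],key=cv2.contourArea)
        rc=cv2.minAreaRect(cs);print(n,r["confidence"],ray(s,rc[0],z).round(3),ray(s,cv2.boxPoints(rc),z)[:,:2].round(3).tolist())
s=snapshot("side");im=s["image"][:,:,::-1]
cv2.imwrite("pics/s1.png",cv2.resize(im[150:270,190:310],None,fx=5,fy=5,interpolation=cv2.INTER_CUBIC))
E
```

```text
tape_roll 0.6 [[ 0.616 -0.039  0.048]] [[0.665, 0.008], [0.666, -0.085], [0.568, -0.086], [0.567, 0.006]]
jar 0.72 [[ 0.696 -0.264  0.046]] [[0.677, -0.223], [0.741, -0.255], [0.715, -0.306], [0.651, -0.273]]
stamp 0.66 [[0.575 0.057 0.02 ]] [[0.586, 0.072], [0.586, 0.042], [0.563, 0.041], [0.563, 0.072]]
corner 0.69 [[ 0.576 -0.224  0.01 ]] [[0.538, -0.16], [0.618, -0.164], [0.614, -0.288], [0.534, -0.283]]
corner 0.39 [[ 0.419 -0.264  0.01 ]] [[0.386, -0.201], [0.49, -0.258], [0.454, -0.327], [0.35, -0.269]]
gift_box 0.75 [[ 0.42  -0.261  0.02 ]] [[0.385, -0.2], [0.489, -0.255], [0.454, -0.323], [0.352, -0.268]]
```

View pics/t1.png

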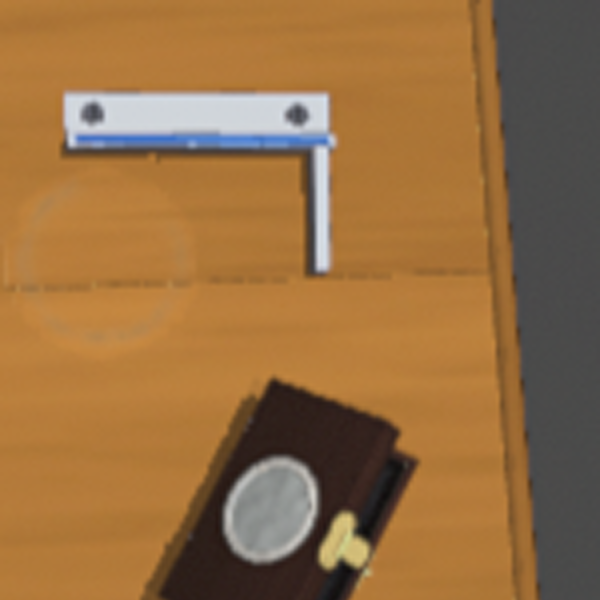

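View pics/t2.png

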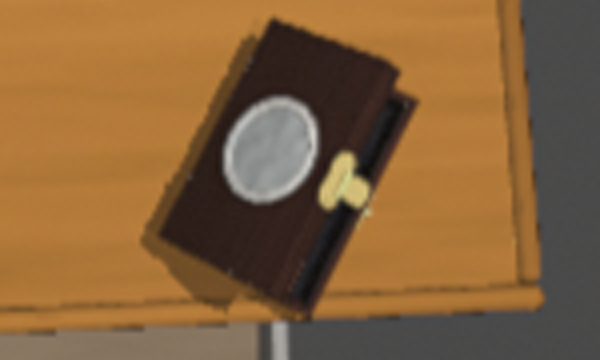

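View pics/s1.png

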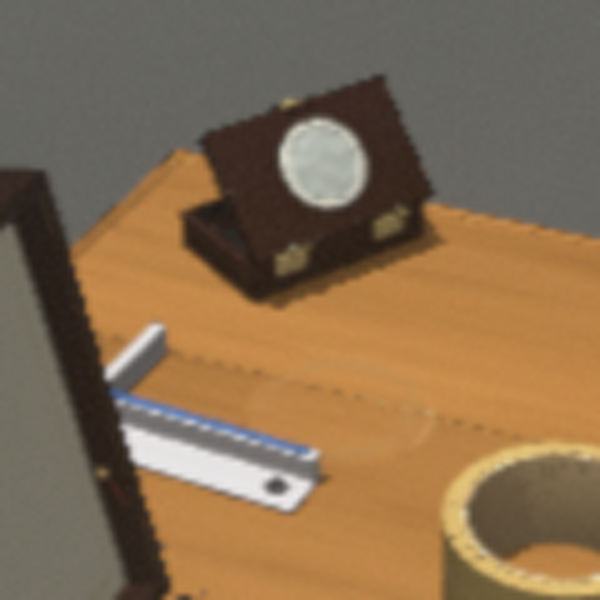

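```bash
cat > fit.py <<'E'
from h import *
from scipy.optimize import least_squares
def boxpts(p):
    x,y,b,a=p
    ca,sa=np.cos(a),np.sin(a)
    L=lambda u,v,yy:[.036-u*ca+v*sa,yy,.022+u*sa+v*ca]
    P=np.array([L(0,.012,-.054),L(.07,.012,-.054),L(0,.012,.054),[-.033,-.054,.022],[-.033,.054,.022],[-.033,-.054,0],[-.033,.054,0],[.035,-.054,0],L(.07,.012,.054),[.035,.054,0]])
    c,s=np.cos(b),np.sin(b)
    return P@np.array([[c,s,0],[-s,c,0],[0,0,1]])+[x,y,0]
E
python3 - <<'E'
from fit import *
t=snapshot("top");s=snapshot("side")
tp={0:(273,20),1:(400,72),2:(160,235),3:(416,98),4:(310,315)}
sp={3:(183,215),7:(258,300),1:(203,137),8:(380,77),0:(245,240)}
def f(p):
    P=boxpts(p);r=[]
    a=proj(t,P);b=proj(s,P)
    for i,q in tp.items(): r.append(a[i]-(280+q[0]/4,240+q[1]/4))
    for i,q in sp.items(): r.append(b[i]-(190+q[0]/5,150+q[1]/5))
    return np.ravel(r)
r=least_squares(f,[.42,-.26,1.09,.9]);print(r.x.round(4),np.degrees(r.x[2:]),f(r.x).reshape(-1,2).round(1).tolist())
# corner
def cf(p):
    c,s_=np.cos(p[2]),np.sin(p[2])
    P=np.array([[.036,.058,.016],[-.02,-.0545,.016],[-.02,-.0615,.016],[.043,.058,.016],[-.02,-.0545,.016]])
    P=P@np.array([[c,s_,0],[-s_,c,0],[0,0,1]])+[p[0],p[1],0]
    P2=P
    a=proj(t,P)
    q=np.array([(73,148),(313,271),(329,271),(70,132),(313,271)])/4+[280,150]
    return (a-q).ravel()
r=least_squares(cf,[.575,-.22,0]);print("corner",r.x.round(4),cf(r.x).round(1))
print("wall", ray(t,[(412,200),(440,200),(448,300),(410,315),(345,320)],0).round(3))
Rc,e=campose(t)
for px in [(437,100),(447,200),(450,300)]:
    g=ray(t,px,0)[0]; k=(-.36-e[1])/(g[1]-e[1]); print("height if face y=-.36", e[2]*(1-k))
E
```

```text
[ 0.414  -0.2642  1.0725  0.7125] [61.4505735  40.82230901] [[-1.0, -0.5], [0.2, -0.2], [-1.2, 0.5], [0.6, 1.0], [-0.5, 1.4], [-1.2, -1.0], [-1.7, 0.6], [-1.7, -0.5], [-1.6, -0.2], [2.2, 3.7]]
corner [ 0.5521 -0.2222 -0.015 ] [-1.3 -0.6  0.7  0.3  0.5  0.4 -0.5 -0.4  0.7  0.3]
wall [[ 0.567 -0.379  0.   ]
 [ 0.567 -0.432  0.   ]
 [ 0.384 -0.438  0.   ]
 [ 0.358 -0.368  0.   ]
 [ 0.349 -0.25   0.   ]]
height if face y=-.36 0.19949278328204104
height if face y=-.36 0.21975034947370148
height if face y=-.36 0.213326765997986
```

```bash
python3 -m pendant '[[[0,-4,0,0,0,0,0],[0,-4,0,0,0,0,0],[0,-4,0,0,0,0,0],[0,-4,0,0,0,0,0],[0,-4,0,0,0,0,0],[-3.6,0,1.5,0,0,0,0],[-3.6,0,1.5,0,0,0,0],[-3.6,0,1.5,0,0,0,0],[-3.6,0,1.5,0,0,0,0],[-3.6,0,1.5,0,0,0,0],[-3.6,0,1.5,0,0,0,0],[-3.6,0,1.5,0,0,0,0]]]'
```

```text
clock: 2.5
tool_pos: [0.4064, 0.4719, 0.4269]
orientation: [-90.0, 0.0, 163.3]
force: [0.7, 1.4, 1.2]
opening: 0.0131
```

```bash
python3 -m pendant '[[[-3.6,0,1.5,0,0,0,0],[-3.6,0,1.5,0,0,0,0],[-3.6,0,1.5,0,0,0,0],[-3.6,0,1.5,0,0,0,0],[-3.6,0,1.5,0,0,0,0],[-1.4,0,3.6,0,0,0,0],[-1.4,0,3.6,0,0,0,0],[-1.4,0,3.6,0,0,0,0],[-1.4,0,3.6,0,0,0,0],[-1.4,0,3.6,0,0,0,0],[-1.4,0,3.6,0,0,0,0],[-1.4,0,3.6,0,0,0,0]]]'
```

```text
clock: 3.5
tool_pos: [0.5772, 0.0784, 0.4269]
orientation: [-90.0, 0.0, 163.3]
force: [1.3, -0.1, -0.4]
opening: 0.0006
```

```bash
python3 -m pendant '[[[-1,0,3.4,0,0,0,0],[-1,0,3.4,0,0,0,0],[-1,0,3.4,0,0,0,0],[-1,0,3.4,0,0,0,0],[-1,0,3.4,0,0,0,0],[1.8,0,3.5,0,0,0,0],[1.8,0,3.5,0,0,0,0],[1.8,0,3.5,0,0,0,0],[1.8,0,3.5,0,0,0,0],[1.8,0,3.5,0,0,0,0],[1.8,0,3.5,0,0,0,0],[0,0,0,0,0,0,0]]]'
python3 - <<'E'
from h import *
o=ctrl.get_obs();s=snapshot("wrist");print(o["tool_pos"],o["orientation"])
np.savez("w1.npz",pos=o["tool_pos"],ori=o["orientation"]);cv2.imwrite("pics/w1.png",s["image"][:,:,::-1])
E
```

```text
clock: 4.5
tool_pos: [0.4086, -0.2703, 0.428]
orientation: [-89.9, 0.1, 163.1]
force: [0.6, 0.5, 0.9]
opening: 0.0006
[ 0.40855391 -0.27027367  0.4279818 ] [-8.99461561e+01  1.04575756e-01  1.63077988e+02]
```

View pics/w1.png

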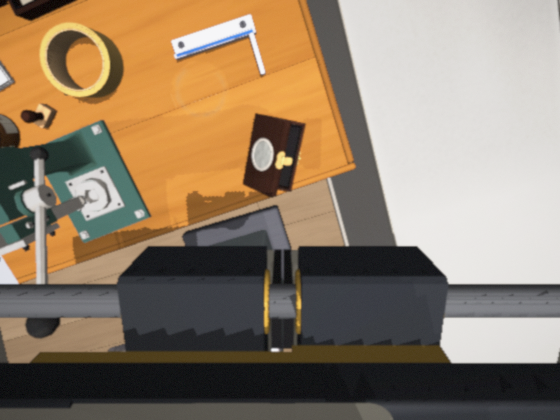

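Run:
```python
import cv2
im=cv2.imread("pics/w1.png")
cv2.imwrite("pics/w1a.png",cv2.resize(im[100:210,220:330],None,fx=5.4,fy=5.4,interpolation=cv2.INTER_CUBIC))
cv2.imwrite("pics/w1b.png",cv2.resize(im[5:90,160:280],None,fx=6,fy=6,interpolation=cv2.INTER_CUBIC))
```

```text
(no output)
```

View pics/w1a.png

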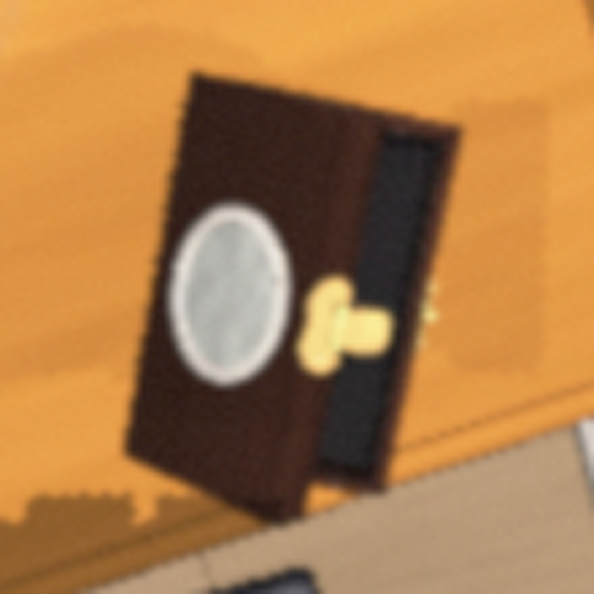

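View pics/w1b.png

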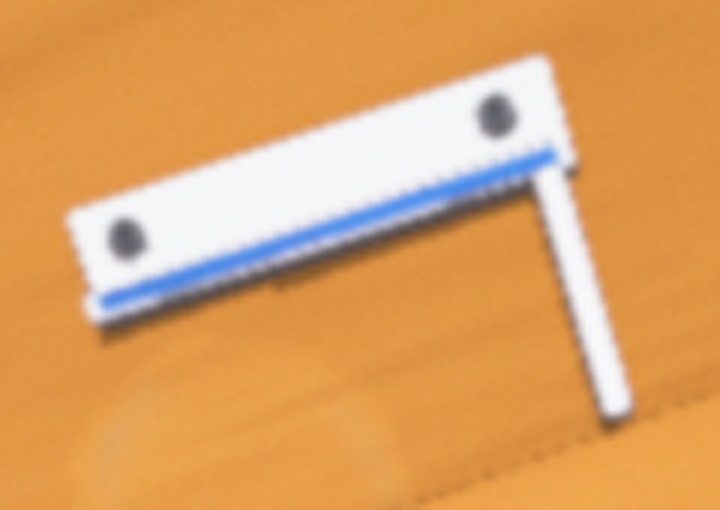

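Run:
```python
from fit import *
o=np.load("w1.npz");o={"tool_pos":o["pos"],"orientation":o["ori"]}
t=snapshot("top");w=snapshot("wrist")
tp={0:(273,20),1:(400,72),2:(160,235),3:(416,98),4:(310,315)}
wp={0:(192,72),2:(127,455),3:(462,128),4:(383,492)}
def f(p):
    P=boxpts(p);r=[]
    a=proj(t,P);b=proj(w,P,o)
    for i,q in tp.items(): r.append(a[i]-(280+q[0]/4,240+q[1]/4))
    for i,q in wp.items(): r.append(b[i]-(220+q[0]/5.4,100+q[1]/5.4))
    return np.ravel(r)
r=least_squares(f,[.42,-.26,1.09,.9]);print(r.x.round(4),np.degrees(r.x[2:]),f(r.x).reshape(-1,2).round(1).tolist())
def cf(p,u=(1,1)):
    c,s_=np.cos(p[2]),np.sin(p[2])
    P=np.array([[.036,.058,.016],[-.02,-.0545,.016],[-.02,-.0615,.016],[.036,-.0545,.016]])
    P=P@np.array([[c,s_,0],[-s_,c,0],[0,0,1]])+[p[0],p[1],0]
    q=np.array([(73,148),(313,271),(329,271),(313,148)])/4+[280,150]
    q2=np.array([(97,325),(605,418),(630,410),(535,182)])/6+[160,5]
    return np.r_[(proj(t,P)-q).ravel()*u[0],(proj(w,P,o)-q2).ravel()*u[1]]
for u in [(1,1),(1,0),(0,1)]:
    r=least_squares(cf,[.575,-.22,0],args=(u,));print("corner",r.x.round(4),cf(r.x,u).round(1))
```

```text
[ 0.4153 -0.2671  1.0802  0.717 ] [61.8898622  41.08066344] [[0.3, -1.2], [1.6, -1.2], [0.6, -0.0], [2.1, 0.1], [1.4, 0.6], [-1.7, 0.3], [-1.9, 0.7], [-0.6, 0.1], [-0.4, 1.9]]
corner [ 0.5526 -0.2242 -0.0078] [-0.3 -0.6  1.9 -0.2  1.7 -0.2  1.3  0.  -1.9  0.3 -0.5  0.8 -0.1  0.7
 -0.7 -0. ]
corner [ 0.5523 -0.2221 -0.0118] [-1.4 -0.6  0.7  0.1  0.5  0.1  0.3  0.3 -0.   0.  -0.   0.  -0.   0.
 -0.   0. ]
corner [ 0.5527 -0.2256 -0.0059] [ 0.  -0.   0.  -0.   0.  -0.   0.  -0.  -1.1  0.   0.3  0.3  0.7  0.2
  0.1 -0.5]
```

Run:
```python
from h import *
o=np.load("w1.npz");o={"tool_pos":o["pos"],"orientation":o["ori"]}
t=snapshot("top");w=snapshot("wrist")
g=cv2.cvtColor(w["image"],cv2.COLOR_RGB2GRAY).astype(int);gt=cv2.cvtColor(t["image"],cv2.COLOR_RGB2GRAY).astype(int)
def edge(g,row,c0,c1):
    d=np.diff(g[row]);d=d[c0:c1];return c0+np.argmax(d)+.5
ew=[(edge(g,r,315,440),r) for r in (20,60,100,140,180,220)]
et=[(edge(gt,r,415,480),r) for r in (60,140,220,300,380)]
print(ew,et)
for z in (0,.05,.1,.15,.2,.25,.3):
    a=ray(w,ew,z,o);b=ray(t,et,z)
    print(z,np.polyval(np.polyfit(a[:,0],a[:,1],1),[.45]).round(3),np.polyval(np.polyfit(b[:,0],b[:,1],1),[.45]).round(3))
```

```text
[(np.float64(346.5), 20), (np.float64(355.5), 60), (np.float64(365.5), 100), (np.float64(374.5), 140), (np.float64(383.5), 180), (np.float64(392.5), 220)] [(np.float64(430.5), 60), (np.float64(416.5), 140), (np.float64(415.5), 220), (np.float64(421.5), 300), (np.float64(418.5), 380)]
0 [-0.42] [-0.388]
0.05 [-0.409] [-0.372]
0.1 [-0.399] [-0.356]
0.15 [-0.388] [-0.34]
0.2 [-0.377] [-0.324]
0.25 [-0.366] [-0.308]
0.3 [-0.355] [-0.292]
```

Run:
```python
from h import *
t=snapshot("top")
g=cv2.imread("pics/top0.png",0).astype(int)
et=[(425+np.argmax(np.diff(g[r])[425:480])+.5,r) for r in (20,60,140,220,300)]
print(et)
for z in (0,.05,.1,.15,.2,.25,.3):
    b=ray(t,et,z);print(z,np.polyval(np.polyfit(b[:,0],b[:,1],1),[.45]).round(3))
```

```text
[(np.float64(438.5), 20), (np.float64(440.5), 60), (np.float64(444.5), 140), (np.float64(447.5), 220), (np.float64(451.5), 300)]
0 [-0.445]
0.05 [-0.425]
0.1 [-0.406]
0.15 [-0.387]
0.2 [-0.367]
0.25 [-0.348]
0.3 [-0.329]
```

```bash
python3 -m pendant '[[[0,-0,0,0,6.6,0,0],[0,0,0,0,6.6,0,0],[0,0,0,0,6.6,0,0],[0,3.4,0,0,6.6,0,0],[0,4,0,0,6.6,0,0],[0,4,0,0,6.6,0,0],[0,4,0,0,6.6,0,0],[0,4,0,0,6.6,0,0],[0,4,0,0,6.6,0,0],[0,4,0,0,6.6,0,0],[0,4,0,0,6.7,0,0],[0,0,-0.5,0,0,0,0]]]'
python3 -m pendant '[[[0,0,0,0,0,0,0],[0,1.5,0,0,0,0,0],[0,1.5,0,0,0,0,0],[0,1,0,0,0,0,0],[0,1,0,0,0,0,0],[0,1,0,0,0,0,0]]]'
```

```text
clock: 5.8
tool_pos: [0.4127, -0.2645, 0.1055]
orientation: [-89.3, -0.2, 90.3]
force: [-1.6, 1.1, -0.3]
opening: 0.0007
clock: 6.3
tool_pos: [0.4205, -0.2697, 0.0578]
orientation: [-90.2, 0.3, 91.0]
force: [1.2, 1.5, 0.3]
opening: 0.0003
```

```bash
python3 -m pendant '[[[-0.4,0.5,0.2,0,0,0,0],[-0.4,0.5,0.3,0,0,0,0],[-0.4,0.4,0.3,0,0,0,0],[0,0.3,0,0,0,0,0],[0,0,0,0,0,0,0]]]'
python3 - <<'E'
from h import *
s=snapshot("top");cv2.imwrite("pics/t3.png",s["image"][:,:,::-1]);s=snapshot("side");cv2.imwrite("pics/s3.png",cv2.resize(s["image"][130:260,180:310,::-1],None,fx=4.5,fy=4.5))
E
```

```text
clock: 6.72
tool_pos: [0.4099, -0.2792, 0.0355]
orientation: [-90.0, -0.0, 90.6]
force: [0.1, 0.4, -0.5]
opening: 0.0006
```

View pics/s3.png

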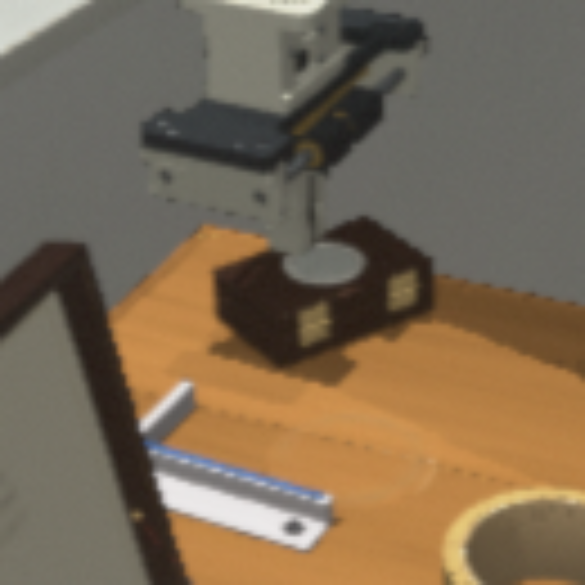

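```bash
python3 -m pendant '[[[0,0.2,0,0,0,0,0],[0,0.2,0,0,0,0,0],[0,0,0,0,0,0,0]]]'
python3 -m pendant '[[[0,-2,0,0,0,0,0],[0,-4,0,0,0,0,0],[0,-4,0,0,0,0,0],[0,-4,0,0,0,0,0],[0,-4,0,0,0,0,0],[0,0,0,0,0,0,0]]]'
python3 - <<'E'
from h import *
o=ctrl.get_obs();s=snapshot("wrist");print(o["tool_pos"],o["orientation"])
np.savez("w2.npz",pos=o["tool_pos"],ori=o["orientation"]);cv2.imwrite("pics/w2.png",s["image"][:,:,::-1])
s=snapshot("side");cv2.imwrite("pics/s4.png",cv2.resize(s["image"][130:260,180:310,::-1],None,fx=4.5,fy=4.5))
E
```

```text
clock: 7.07
tool_pos: [0.4105, -0.2792, 0.0332]
orientation: [-90.0, 0.1, 90.7]
force: [-5.0, 4.3, 19.3]
opening: 0.0005
clock: 7.57
tool_pos: [0.4136, -0.2807, 0.22]
orientation: [-90.7, 0.3, 90.7]
force: [1.4, -0.3, 0.9]
opening: 0.0007
[ 0.41359149 -0.28074997  0.22004912] [-90.67404376   0.30886441  90.68144171]
```

View pics/w2.png

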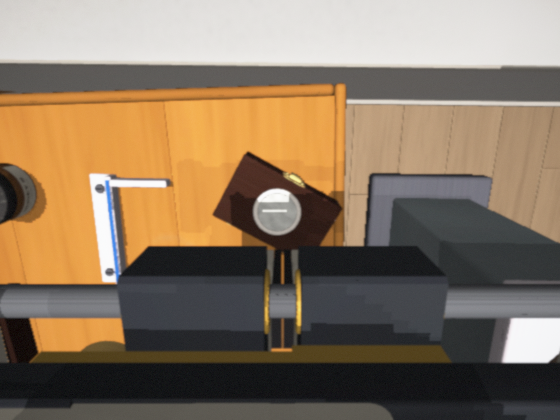

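View pics/s4.png

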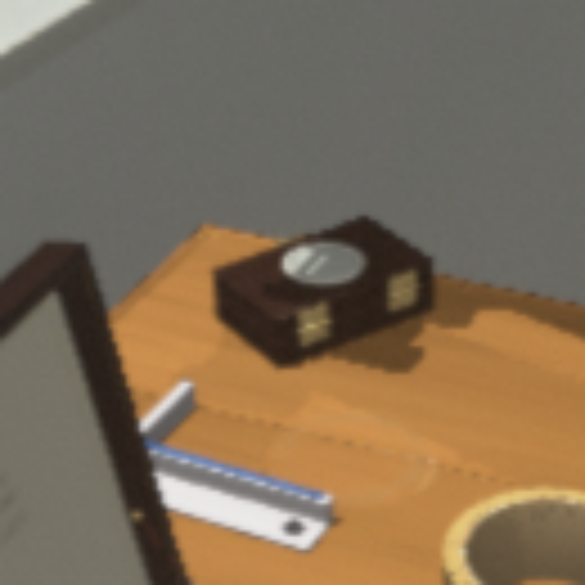

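Run:
```python
import cv2
im=cv2.imread("pics/w2.png")
cv2.imwrite("pics/w2a.png",cv2.resize(im[140:255,200:350],None,fx=5,fy=5,interpolation=cv2.INTER_CUBIC))
```

```text
(no output)
```

View pics/w2a.png

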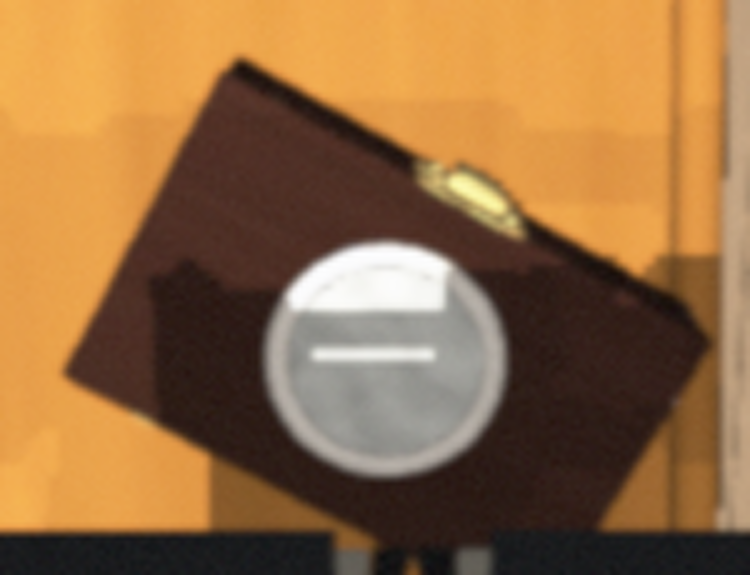

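Run:
```python
from fit import *
o=np.load("w2.npz");o={"tool_pos":o["pos"],"orientation":o["ori"]}
w=snapshot("wrist")
q=np.array([(222,80),(685,312),(65,373)])/5+[200,140]
P=ray(w,q,.034,o);print(P.round(4));m=ray(w,np.array([[387,360]])/5+[200,140],.037,o);print("med",m)
print(np.linalg.norm(P[0]-P[1]),np.linalg.norm(P[0]-P[2]))
L=np.array([[-.034,-.054],[-.034,.054],[.036,-.054]])
def f(p):
    c,s=np.cos(p[2]),np.sin(p[2]);return (L@np.array([[c,s],[-s,c]])+p[:2]-P[:,:2]).ravel()
r=least_squares(f,[.415,-.266,1.08]);print(r.x,np.degrees(r.x[2]),(f(r.x)*1e3).round(1))
cq=np.array([(108,182)]);print(ray(w,cq,.016,o))
```

```text
[[ 0.4518 -0.314   0.034 ]
 [ 0.3635 -0.2707  0.034 ]
 [ 0.4833 -0.2568  0.034 ]]
med [[ 0.42061584 -0.26113257  0.037     ]]
0.09838396771156335 0.06527039017370781
[ 0.42157918 -0.26288052  1.10576596] 63.35572243058065 [ 2.8 -3.5 -5.4  1.6  2.7  1.9]
[[ 0.59124333 -0.28419577  0.016     ]]
```

Run:
```python
from fit import *
for i in range(2):
    o=ctrl.get_obs();w=snapshot("wrist");print(o["tool_pos"],o["orientation"])
cv2.imwrite("pics/w3.png",w["image"][:,:,::-1])
t=snapshot("top");cv2.imwrite("pics/t4.png",cv2.resize(t["image"][160:330,280:430,::-1],None,fx=3.5,fy=3.5))
def circ(s,ob):
    hsv=cv2.cvtColor(s["image"],cv2.COLOR_RGB2HSV)
    r=silhouettes(s,"gift_box")[0];print(r["bbox"],r["confidence"])
    h=cv2.convexHull(np.vstack(max(cv2.findContours(r["mask"].astype(np.uint8),0,2)[0],key=len)))
    m=cv2.fillConvexPoly(np.zeros((420,560),np.uint8),h,1)&((hsv[:,:,1]<70)&(hsv[:,:,2]>70)).astype(np.uint8)
    n,l,st,c=cv2.connectedComponentsWithStats(m);k=1+np.argmax(st[1:,4]);print(st[k],c[k]);print("med",ray(s,c[k],.037,ob))
    rc=cv2.minAreaRect(h);print(ray(s,cv2.boxPoints(rc),.03,ob).round(4))
circ(w,o);circ(t,None)
```

```text
[ 0.40982534 -0.278746    0.21187431] [-9.00788924e+01 -8.65775231e-03  9.05893278e+01]
[ 0.40925037 -0.2786345   0.21088635] [-8.99557610e+01 -3.78020459e-02  9.05849610e+01]
[205.2, 147.5, 131.4, 107.2] 0.75
[ 245  186   50   50 1972] [269.45791075 210.63995943]
med [[ 0.42135751 -0.26176808  0.037     ]]
[[ 0.4857 -0.2551  0.03  ]
 [ 0.4498 -0.3209  0.03  ]
 [ 0.3537 -0.2717  0.03  ]
 [ 0.386  -0.2004  0.03  ]]Traceback (most recent call last):
  File "<stdin>", line 13, in <module>
  File "<stdin>", line 8, in circ
IndexError: list index out of range
```

View pics/t4.png

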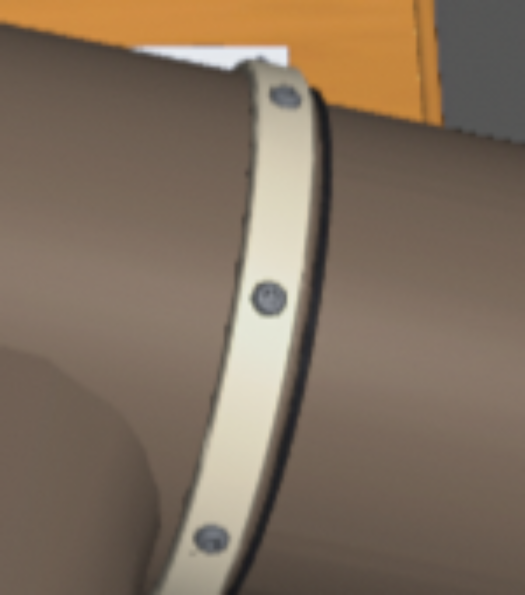

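View pics/w3.png

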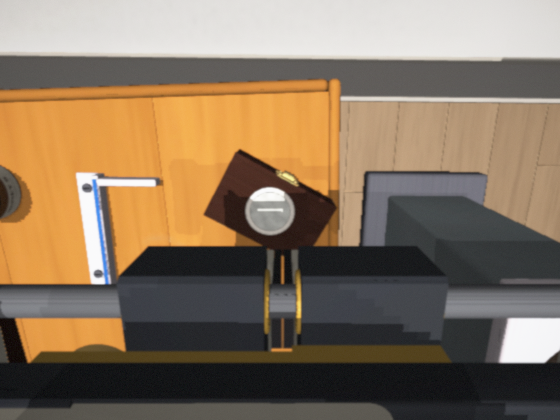

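```bash
python3 -m pendant '[[[1.6,0,-1.0,0,0,0,1],[0,0,0,0,-6.8,0,1],[0,0,0,0,-6.8,0,1],[0,0,0,0,-6.8,0,1],[0,0,0,0,-6.8,0,1],[0,0,0,0,-6.8,0,1],[0,1,0,0,-6.8,0,1],[0,2,0,0,-6.8,0,1],[0,2,0,0,-6.8,0,1],[0,2,0,0,-7,0,1],[0,2,0,0,0,0,1],[0,0,0,0,0,0,1]]]'
python3 - <<'E'
from h import *
o=ctrl.get_obs();w=snapshot("wrist");o=ctrl.get_obs();w=snapshot("wrist");print(o["tool_pos"],o["orientation"],o["opening"])
cv2.imwrite("pics/w5.png",w["image"][:,:,::-1])
s=snapshot("side");cv2.imwrite("pics/s5.png",cv2.resize(s["image"][130:260,180:310,::-1],None,fx=4.5,fy=4.5))
g=ray(w,[(0,0)],0,o)
# predicted finger-centre drop point at z=.03, and box centre
P=np.array([[.420,-.262,.037],[o["tool_pos"][0],o["tool_pos"][1],.037]]);print(proj(w,P,o))
E
```

```text
clock: 8.97
tool_pos: [0.4168, -0.2621, 0.1174]
orientation: [-89.9, -0.4, 151.9]
force: [-0.4, 1.0, -1.5]
opening: 0.075
[ 0.41787574 -0.26258667  0.11945905] [-89.90644809  -0.3050494  151.93017896] 0.07913867959798676
[[276.30877783 218.53650677]
 [278.55113951 220.77718244]]
```

View pics/w5.png

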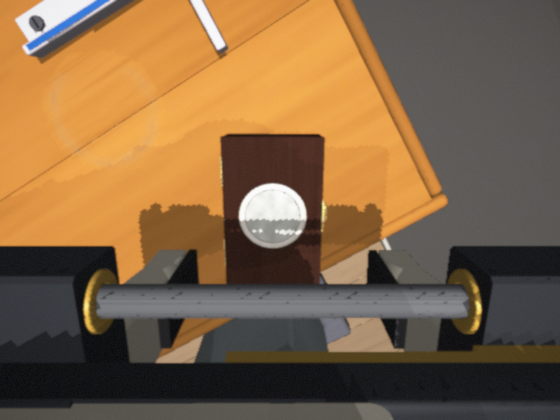

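View pics/s5.png

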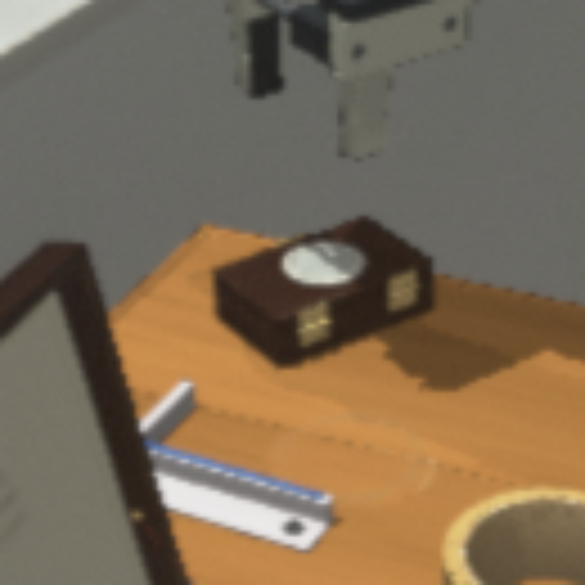

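```bash
python3 -m pendant '[[[0,2,-0.2,0,0,0,1],[0,2,0,0,0,0,1],[0,2,0,0,0,0,1],[0,1,0,0,0,0,1],[0,1,0,0,0,0,1],[0,0,0,0,0,0,1],[0,0,0,0,0,0,1]]]'
```

```text
clock: 9.7
tool_pos: [0.4212, -0.2614, 0.0424]
orientation: [-90.0, 0.0, 152.0]
force: [0.4, -0.6, -0.1]
opening: 0.0871
```

```bash
python3 -m pendant '[[[0,1,0,0,0,0,1],[0,0.8,0,0,0,0,1],[0,0.4,0,0,0,0,1],[0,0,0,0,0,0,1]]]'
python3 - <<'E'
from h import *
w=snapshot("wrist");cv2.imwrite("pics/w6.png",w["image"][:,:,::-1])
s=snapshot("side");cv2.imwrite("pics/s6.png",cv2.resize(s["image"][130:260,180:310,::-1],None,fx=4.5,fy=4.5))
o=ctrl.get_obs();print(o["tool_pos"],o["force"])
E
```

```text
clock: 10.03
tool_pos: [0.4203, -0.2611, 0.0193]
orientation: [-90.0, -0.0, 152.0]
force: [-0.3, -0.4, -0.1]
opening: 0.0878
[ 0.42072405 -0.26124456  0.01987092] [ 0.26179535 -1.01155808  0.4601269 ]
```

View pics/w6.png

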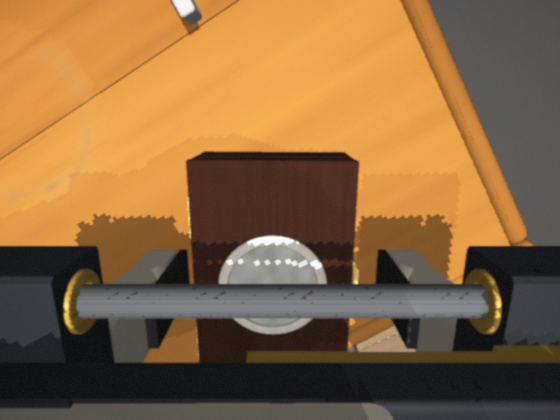

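View pics/s6.png

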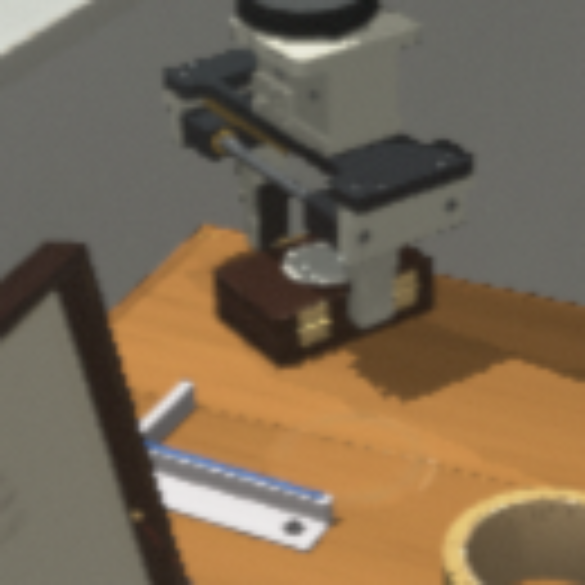

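```bash
python3 -m pendant '[[[0,0,0,0,0,0,0],[0,0,0,0,0,0,0],[0,0,0,0,0,0,0],[0,0,0,0,0,0,0],[0,0,0,0,0,0,0],[0,0,0,0,0,0,0]]]'
```

```text
clock: 10.63
tool_pos: [0.421, -0.2611, 0.0199]
orientation: [-90.0, 0.0, 152.0]
force: [1.6, 4.0, 4.1]
opening: 0.0724
```

```bash
python3 -m pendant '[[[-0.1,0,-0.7,0,0,0,0],[-0.2,0,-1.2,0,0,0,0],[-0.2,0,-1.2,0,0,0,0],[-0.2,0,-1.2,0,0,0,0],[-0.2,0,-1.2,0,0,0,0],[-0.1,0,-0.8,0,0,0,0],[0,0,0,0,0,0,0]]]'
python3 -m pendant '[[[0,0,0,0,3,0,0],[0,0,0,0,5.5,0,0],[0,0,0,0,5.5,0,0],[0,0,0,0,5.5,0,0],[0,0,0,0,5.5,0,0],[0,0,0,0,5.5,0,0],[0,0,0,0,5.5,0,0],[0,0,0,0,5.5,0,0],[0,0,0,0,5.5,0,0],[0,0,0,0,5.5,0,0],[0,0,0,0,5.5,0,0],[0,0,0,0,4.5,0,0]]]'
python3 -m pendant '[[[0,0,0,0,0,0,0],[0,0,0,0,0,0,0]]]'
python3 - <<'E'
from h import *
o=ctrl.get_obs();w=snapshot("wrist");cv2.imwrite("pics/w7.png",w["image"][:,:,::-1]);print(o["tool_pos"],o["orientation"])
s=snapshot("side");cv2.imwrite("pics/s7.png",cv2.resize(s["image"][130:260,180:310,::-1],None,fx=4.5,fy=4.5))
cn=np.array([[-.02,-.0545,.016],[-.02,-.0615,.016],[.036,.058,.016],[.036,-.0545,.016]])
a=-.0085;c,s_=np.cos(a),np.sin(a)
print(proj(w,cn@np.array([[c,s_,0],[-s_,c,0],[0,0,1]])+[.5525,-.2235,0],o).round(1).tolist())
E
```

```text
clock: 11.22
tool_pos: [0.4587, -0.2099, 0.0198]
orientation: [-89.9, -0.1, 152.0]
force: [-1.6, 3.6, 7.4]
opening: 0.0723
clock: 12.22
tool_pos: [0.459, -0.2104, 0.0199]
orientation: [-90.0, 0.0, 89.2]
force: [-0.2, 0.7, 5.0]
opening: 0.0725
clock: 12.38
tool_pos: [0.4591, -0.2105, 0.0198]
orientation: [-90.0, 0.0, 89.6]
force: [0.4, -0.4, 5.5]
opening: 0.0725
[ 0.45905226 -0.2104612   0.01981344] [-9.00085002e+01  1.54718173e-02  8.96088897e+01]
[[111.2, 128.4], [109.2, 111.4], [28.2, 355.3], [-20.4, 128.3]]
```

View pics/w7.png

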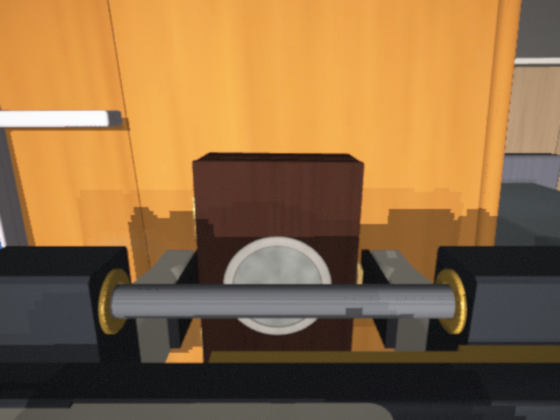

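View pics/s7.png

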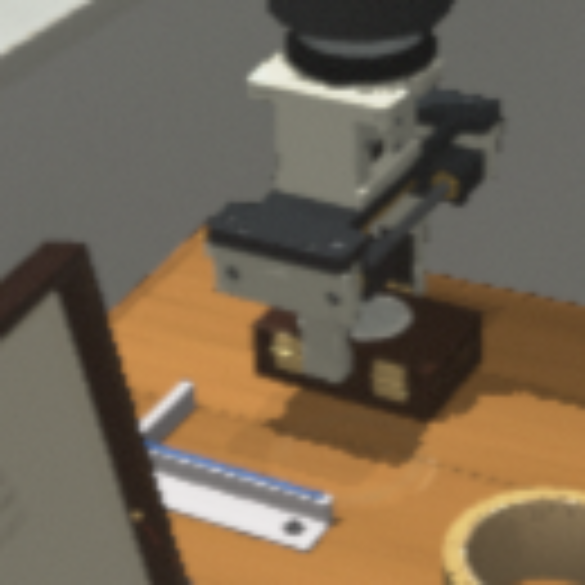

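```bash
python3 -m pendant '[[[0,0,-0.7,0,0,0,0],[0,0,-1.2,0,0,0,0],[0,0,-1.2,0,0,0,0],[0,0,-1.2,0,0,0,0],[0,0,-1.2,0,0,0,0],[0,0,-1.1,0,0,0,0],[0,0,-0.5,0,0,0,0],[0,0,0,0,0,0,0]]]'
python3 - <<'E'
from h import *
o=ctrl.get_obs();w=snapshot("wrist");cv2.imwrite("pics/w8.png",w["image"][:,:,::-1]);print(o["tool_pos"],o["orientation"],o["force"])
s=snapshot("side");cv2.imwrite("pics/s8.png",cv2.resize(s["image"][130:260,180:310,::-1],None,fx=4.5,fy=4.5))
E
```

```text
clock: 13.15
tool_pos: [0.5264, -0.2112, 0.0191]
orientation: [-89.6, -0.0, 89.6]
force: [-9.4, -0.1, 12.2]
opening: 0.0727
[ 0.5264383  -0.21122924  0.01908065] [-8.95519339e+01 -8.34361905e-05  8.96395352e+01] [-9.44857975 -0.14759652 12.15807077]
```

View pics/w8.png

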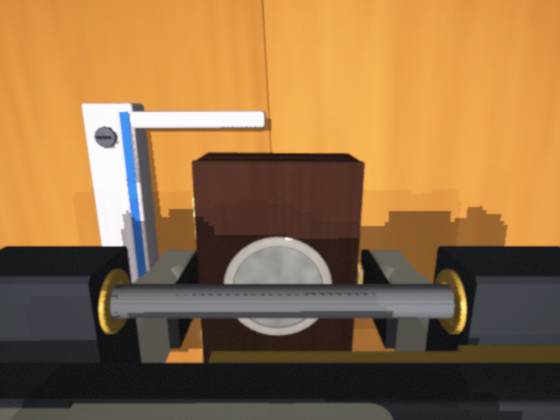

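View pics/s8.png

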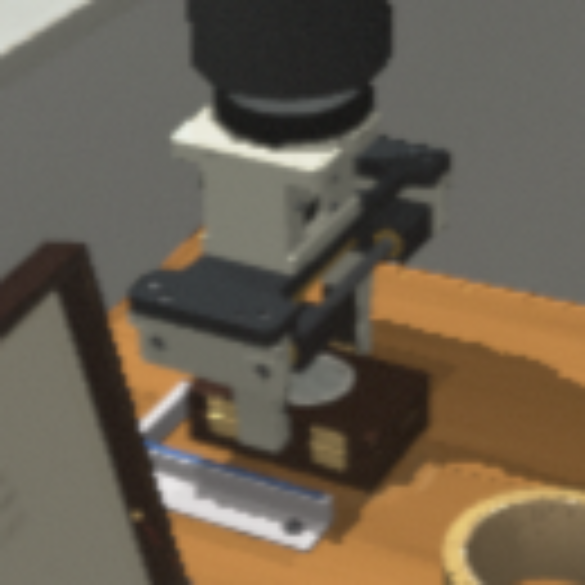

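```bash
python3 -m pendant '[[[0,-0.2,0,0,0,0,0],[0,0,0,0,0,0,0],[0,0,0,0,0,0,0]]]'; python3 -m pendant '[[[0,-0.2,0,0,0,0,0],[0,0,0,0,0,0,0],[0,0,0,0,0,0,0]]]'
```

```text
clock: 13.5
tool_pos: [0.5287, -0.2108, 0.0207]
orientation: [-89.9, -0.0, 89.5]
force: [-1.7, -0.9, -4.1]
opening: 0.072
clock: 13.75
tool_pos: [0.5302, -0.2108, 0.0233]
orientation: [-90.0, -0.0, 89.5]
force: [-0.4, 0.7, -6.3]
opening: 0.0723
```

```bash
python3 -m pendant '[[[0,0,-0.4,0,0,0,0],[0,0,-0.4,0,0,0,0],[0,0,-0.4,0,0,0,0],[0,0,-0.3,0,0,0,0],[0,0,0,0,0,0,0],[0,0,0,0,0,0,0]]]'; python3 -m pendant '[[[-0.4,0,0,0,0,0,0],[-0.4,0,0,0,0,0,0],[0,0,0,0,0,0,0],[0,0,0,0,0,0,0]]]'
python3 - <<'E'
from h import *
o=ctrl.get_obs();w=snapshot("wrist");cv2.imwrite("pics/w9.png",w["image"][:,:,::-1]);print(o["tool_pos"],o["orientation"],o["force"])
s=snapshot("side");cv2.imwrite("pics/s9.png",cv2.resize(s["image"][130:260,180:310,::-1],None,fx=4.5,fy=4.5))
E
```

```text
clock: 14.25
tool_pos: [0.5456, -0.211, 0.0236]
orientation: [-90.0, 0.0, 89.5]
force: [0.4, 0.6, -6.9]
opening: 0.0727
clock: 14.58
tool_pos: [0.5447, -0.2195, 0.0236]
orientation: [-90.0, 0.0, 89.4]
force: [0.0, -0.6, -5.9]
opening: 0.0723
[ 0.54470538 -0.21950561  0.02358644] [-8.99968525e+01  5.51897812e-03  8.94487293e+01] [ 0.0421845  -0.5791373  -5.92189957]
```

View pics/w9.png

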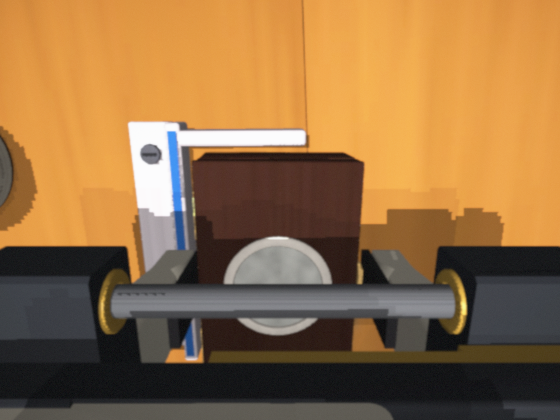

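View pics/s9.png

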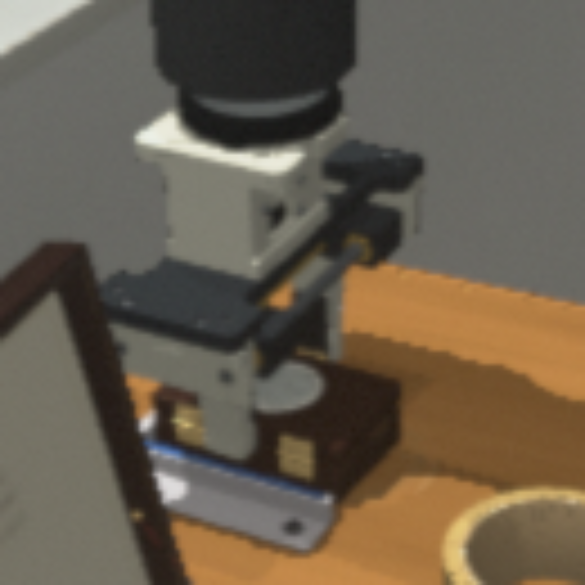

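```bash
python3 -m pendant '[[[-0.1,0,0,0,0,0,0],[-0.1,0,0,0,0,0,0],[-0.1,0,0,0,0,0,0],[0,0,0,0,0,0,0]]]'; python3 -m pendant '[[[0,0,-0.2,0,0,0,0],[0,0,-0.2,0,0,0,0],[0,0,0,0,0,0,0]]]'
```

```text
clock: 15.02
tool_pos: [0.5449, -0.2222, 0.0236]
orientation: [-90.0, 0.0, 89.5]
force: [0.4, -0.4, -6.5]
opening: 0.0722
clock: 15.27
tool_pos: [0.5495, -0.2221, 0.0236]
orientation: [-90.0, 0.0, 89.5]
force: [0.3, 0.8, -6.8]
opening: 0.0722
```

```bash
python3 -m pendant '[[[-0.1,0,0,0,0,0,0],[-0.1,0,0,0,0,0,0],[0,0,0,0,0,0,0]]]'; python3 -m pendant '[[[0,0,-0.1,0,0,0,0],[0,0,-0.1,0,0,0,0],[0,0,0,0,0,0,0]]]'
python3 - <<'E'
from h import *
o=ctrl.get_obs();w=snapshot("wrist");cv2.imwrite("pics/w10.png",w["image"][:,:,::-1]);print(o["tool_pos"],o["orientation"],o["force"])
E
```

```text
clock: 15.52
tool_pos: [0.5491, -0.2235, 0.0236]
orientation: [-90.0, -0.0, 89.5]
force: [0.3, 5.1, -6.2]
opening: 0.0723
clock: 15.77
tool_pos: [0.5496, -0.2234, 0.0234]
orientation: [-89.9, -0.0, 89.5]
force: [-3.0, 5.1, -2.3]
opening: 0.0726
[ 0.54956582 -0.22343614  0.02338698] [-8.98572903e+01 -4.77621408e-02  8.94794442e+01] [-3.00763485  5.12979269 -2.31557629]
```

View pics/w10.png

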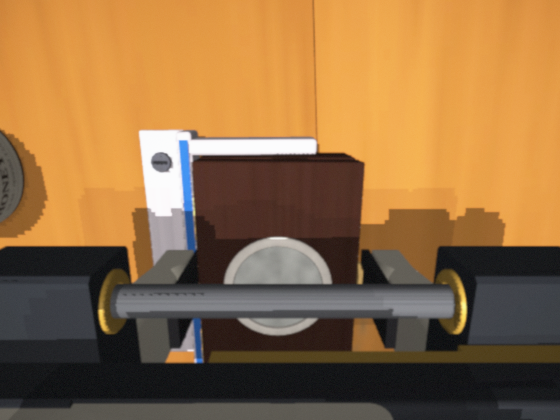

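```bash
python3 -m pendant '[[[0,0.1,0,0,0,0,0],[0,0.1,0,0,0,0,0],[0,0.1,0,0,0,0,0],[0,0,0,0,0,0,0],[0,0,0,0,0,0,0]]]'
```

```text
clock: 16.23
tool_pos: [0.5505, -0.2235, 0.0209]
orientation: [-90.0, -0.0, 89.5]
force: [-1.6, 5.7, -1.1]
opening: 0.0723
```

```bash
python3 -m pendant '[[[0,0.1,0,0,0,0,0],[0,0,0,0,0,0,1],[0,0,0,0,0,0,1],[0,0,0,0,0,0,1],[0,0,0,0,0,0,1],[0,0,0,0,0,0,1]]]'; python3 -m pendant '[[[0,-1,0,0,0,0,1],[0,-1.5,0,0,0,0,1],[0,-3,0,0,0,0,1],[0,-4,0,0,0,0,1],[0,-4,0,0,0,0,1],[0,-2,0,0,0,0,1],[0,0,0,0,0,0,0],[0,0,0,0,0,0,0]]]'
python3 - <<'E'
from h import *
o=ctrl.get_obs();w=snapshot("wrist");o=ctrl.get_obs();w=snapshot("wrist");cv2.imwrite("pics/w11.png",w["image"][:,:,::-1]);print(o["tool_pos"],o["orientation"],o["force"])
cv2.imwrite("pics/w11a.png",cv2.resize(w["image"][110:250,170:350,::-1],None,fx=4.2,fy=4.2,interpolation=cv2.INTER_CUBIC))
s=snapshot("side");cv2.imwrite("pics/s11.png",cv2.resize(s["image"][150:270,190:310,::-1],None,fx=4.8,fy=4.8,interpolation=cv2.INTER_CUBIC))
E
```

```text
clock: 16.73
tool_pos: [0.5512, -0.2243, 0.0199]
orientation: [-90.0, 0.0, 89.5]
force: [0.2, -1.0, 0.8]
opening: 0.0872
clock: 17.4
tool_pos: [0.5517, -0.2242, 0.1772]
orientation: [-90.2, 0.0, 89.5]
force: [0.1, -0.1, 0.1]
opening: 0.0791
[ 0.55075124 -0.22404136  0.17546067] [-9.00813763e+01 -1.27990378e-02  8.94639752e+01] [-0.39889808  0.09715375  0.11700905]
```

View pics/w11.png

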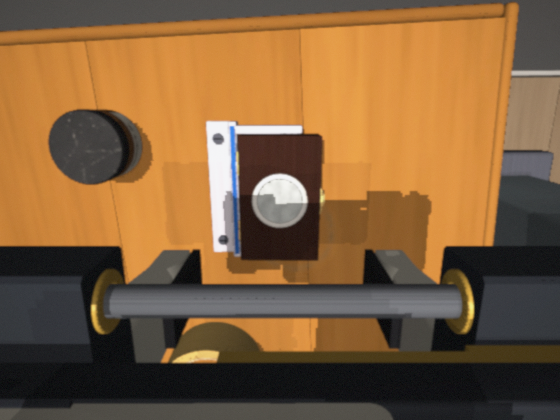

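View pics/w11a.png

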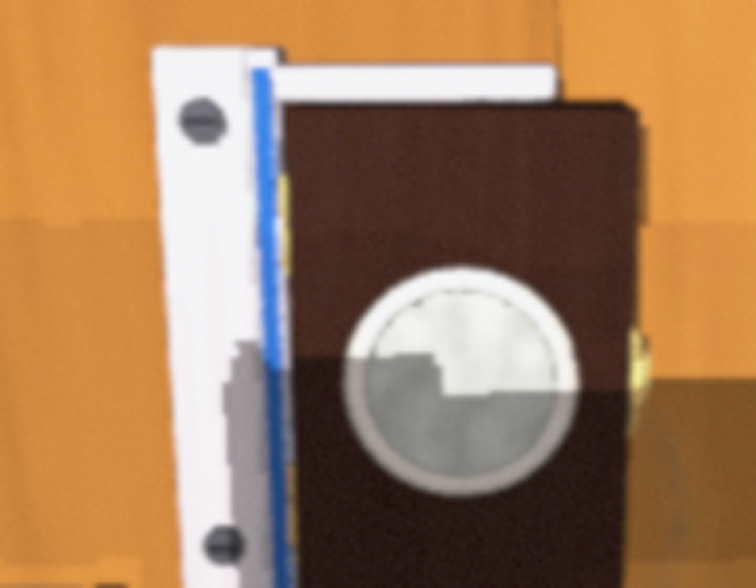

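View pics/s11.png

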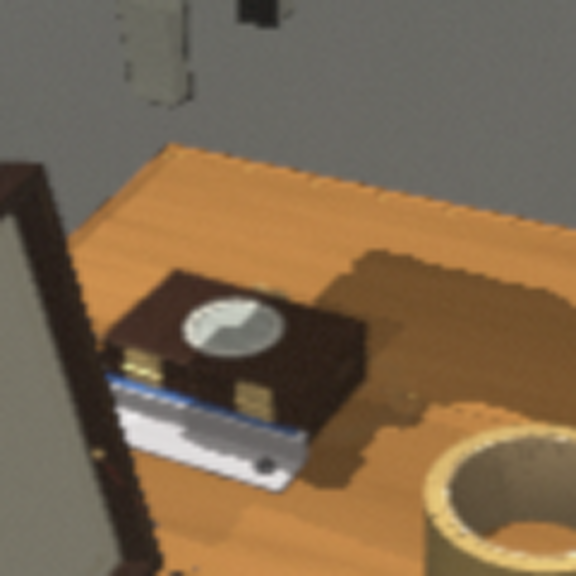

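```bash
python3 -m pendant '[[[0,0,2,0,0,0,0],[0,4,0,0,0,0,0],[0,4,0,0,0,0,0],[0,3,0,0,0,0,0],[0,1.5,0,0,0,0,0],[0,1,0,0,0,0,0],[0,0,0,0,0,0,0]]]'; python3 -m pendant '[[[0,0.2,0,0,0,0,0],[0,0.2,0,0,0,0,0],[0,0,0,0,0,0,0]]]'
```

```text
clock: 18.13
tool_pos: [0.5288, -0.2237, 0.0365]
orientation: [-89.7, -0.0, 89.5]
force: [-0.7, -0.3, 0.2]
opening: 0.0211
clock: 18.38
tool_pos: [0.5315, -0.224, 0.0364]
orientation: [-90.1, 0.0, 89.5]
force: [-0.4, -0.0, 0.2]
opening: 0.0027
```

```bash
python3 -m pendant '[[[0,0.1,0,0,0,0,0],[0,0.1,0,0,0,0,0],[0,0,0,0,0,0,0]]]'; python3 -m pendant '[[[0,0.1,0,0,0,0,0],[0,0,0,0,0,0,0]]]'
```

```text
clock: 18.63
tool_pos: [0.531, -0.2239, 0.034]
orientation: [-90.0, 0.0, 89.5]
force: [0.6, -0.3, 0.3]
opening: 0.0004
clock: 18.8
tool_pos: [0.531, -0.224, 0.0336]
orientation: [-90.0, 0.0, 89.5]
force: [-1.8, 1.5, 7.7]
opening: 0.0005
```

```bash
python3 -m pendant '[[[0,0.1,0,0,0,0,0],[0,0,0,0,0,0,0]]]'; python3 -m pendant '[[[0,-1,0,0,0,0,0],[0,-4,0,0,0,0,0],[0,-4,0,0,0,0,0],[0,-4,0,0,0,0,0],[0,-4,0,0,0,0,0],[0,-4,0,0,0,0,0],[0,-4,0,0,0,0,0],[0,0,0,0,0,0,0],[0,0,0,0,0,0,0]]]'
python3 - <<'E'
from h import *
o=ctrl.get_obs();w=snapshot("wrist");o=ctrl.get_obs();w=snapshot("wrist");print(o["tool_pos"],o["orientation"])
cv2.imwrite("pics/w12a.png",cv2.resize(w["image"][110:250,190:330,::-1],None,fx=4.2,fy=4.2,interpolation=cv2.INTER_CUBIC));cv2.imwrite("pics/w12.png",w["image"][:,:,::-1])
s=snapshot("side");cv2.imwrite("pics/s12.png",cv2.resize(s["image"][150:270,190:310,::-1],None,fx=4.8,fy=4.8,interpolation=cv2.INTER_CUBIC))
for n,z in [("tape_roll",.048),("jar",.046),("stamp",.02)]:
    for q,ob in((w,o),):
        for r in silhouettes(q,n)[:1]:
            x=r["bbox"];print(n,r["confidence"],x,ray(q,(x[0]+x[2]/2,x[1]+x[3]/2),z,ob).round(3))
E
```

```text
clock: 18.97
tool_pos: [0.5311, -0.224, 0.0334]
orientation: [-90.0, 0.0, 89.5]
force: [-4.7, 2.3, 15.2]
opening: 0.0004
clock: 19.72
tool_pos: [0.532, -0.2241, 0.2851]
orientation: [-90.4, 0.0, 89.5]
force: [-0.1, -0.3, -1.0]
opening: 0.0002
[ 0.53089549 -0.22376364  0.28273791] [-9.01328913e+01 -1.65244940e-02  8.94752968e+01]
jar 0.63 [92.9, 106.5, 66.8, 58.4] [[ 0.696 -0.273  0.046]]
```

View pics/w12.png

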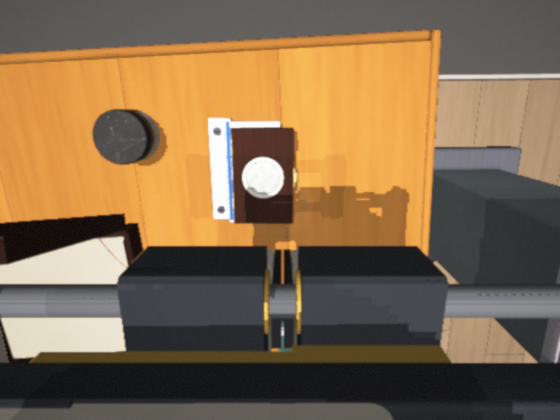

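View pics/w12a.png

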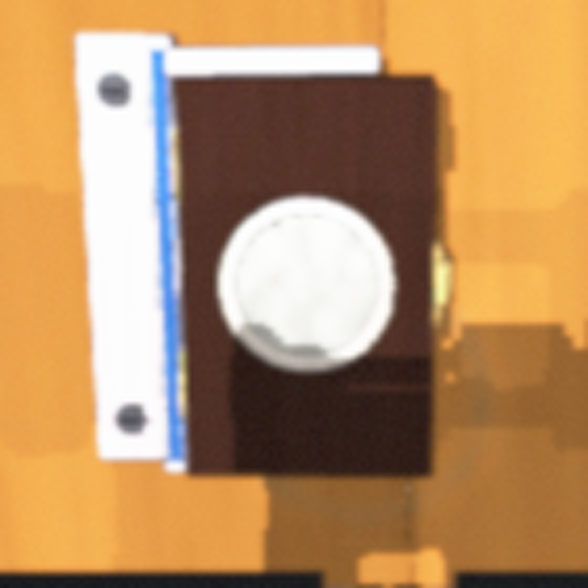

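View pics/s12.png

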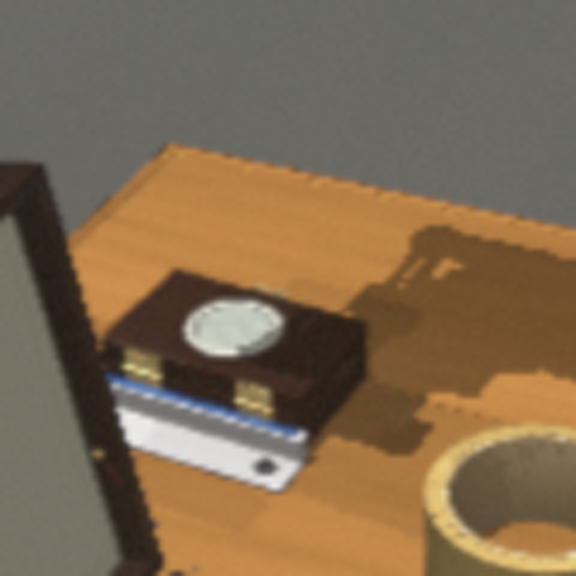

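Run:
```python
from h import *
o=ctrl.get_obs();w=snapshot("wrist")
c=lambda x,y:np.array([[190+x/4.2,110+y/4.2]])
m=ray(w,c(306,284),.037,o)[0];a=ray(w,c(171,77),.016,o)[0];b=ray(w,c(188,472),.016,o)[0];e=ray(w,c(379,77),.016,o)[0];f=ray(w,c(435,77),.034,o)[0];g=ray(w,c(431,474),.034,o)[0]
print(m,a,b,e,"ang wall",np.degrees(np.arctan2(b[0]-a[0],b[1]-a[1])),"front edge",np.degrees(np.arctan2(g[0]-f[0],g[1]-f[1])),g-f)
print("med to long wall (exp .035)",(a[0]+(b[0]-a[0])*.5)-m[0],"med to short (exp .0545)",m[1]-a[1])
```

```text
[ 0.55152651 -0.22591956  0.037     ] [ 0.58724756 -0.27834847  0.016     ] [ 0.58762984 -0.16809279  0.016     ] [ 0.53179906 -0.27777624  0.016     ] ang wall 0.19865867171950527 front edge 0.6954555537813725 [0.00128853 0.10615152 0.        ]
med to long wall (exp .035) 0.03591219186474259 med to short (exp .0545) 0.0524289088011394
```

Home within about 1–2 mm in x and y, and within 1° of square. I'm handing the job in.

```bash
python3 -c "
from plant import ctrl
print(ctrl.close_job(), ctrl.get_obs()['clock'])"
```

```text
the job is handed in; nothing more can be done
the job is handed in; nothing more can be done
```

I shut the lid by pressing it down with the closed fingers. I then gripped the box across its width and turned it about 62° clockwise. I slid it to the corner, lifted it a few mm to clear the wall, and brought it in until I felt contact on both walls (about 5 N at the short wall, 3 N at the long one). Finally I set it down, released it, pressed the lid once more and handed in after about 20 s.

**Last checks**
- **Position:** the wrist picture puts the box about 1 mm from home in x and 2 mm in y. It is about 0.5° off parallel with the long wall, and the clasp faces away from the blue stripe.
- **Lid:** the closed fingers met the lid top at about 34 mm, which is its shut height.
- **Robot:** raised clear of the box, touching nothing.

**Checks that were incomplete or disagreed**
- **Tape roll and stamp:** the networks did not find either in the final wrist picture, so I did not measure them again. The tape roll looks unmoved in the side picture, and the arm never worked low near either one.
- **Jar:** the last reading is about 9 mm in y from the first one. That is more than the calibration error, but the two readings used different cameras and outline methods. The gripper stayed several cm from it.
- **Force during the slide:** I read about 12 N on the tool near the long wall, because it was pressing the box down. I raised it slightly and that went away.

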